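Empty the soap tray into the collecting bin

ROBOT

A 6-joint arm with a two-finger parallel gripper is mounted at the origin on the work surface. World frame = base frame: x ahead of the robot, y to its left, z up, the work surface at z = 0. Lengths are in mm, angles in rad, forces in N, time in s.
With the tool pointing down it reaches from about 300 to 750 mm from the base axis. Payload 8.5 kg.
Tool frame: the origin (TCP) lies at the very end of the fingers, on their centre line; the grasp point (between the pads) lies 19 mm behind it; z points along the fingers, y is the direction in which the jaws open and shut (so a half turn about z gives the same grasp; the last joint's range is limited). The gripper opens to 88 mm and grips with 3 to 60 N. Pads are 18 mm wide; open, the fingers measure 123 mm over their backs; the gripper's body (75 mm by 187 mm) begins 45 mm behind the grasp point.
Start: joints at [-1.451, 0.381, 1.297, -0, 1.464, -0.215], TCP at [180.713, -519.445, 238.748] pointing down, gripper open.
Joint ranges: [-3.11, 3.11], [-0.89, 2.33], [0.22, 2.48], [-1.42, 4.56], [0.17, 2.85], [-2.88, 2.88]. Speed limits (rad/s): [2.39, 2.39, 3.14, 3.14, 3.14, 3.14].

INTERFACE

Orientations are given as a unit quaternion [w, x, y, z].
In Python, from plant import r gives the robot as it stands.
- The arm moves only by the tool arm_command, never from a script. Its argument "increments" is a list of rows, each an object with "xyz": the shift along the world's x, y, z in m, a list of three; "dr": the turn, a rotation vector about the world's x, y, z in degrees, a list of three; "hand": the finger opening in m, from 0 to 0.0881. In form: [{"xyz": [tx, ty, tz], "dr": [ax, ay, az], "hand": hand}, ...]. A call has 1 to 12 rows; each row shifts and turns the commanded pose from where the row before left it; what a row does not reach is not made up. A row lasts 1/12 s, in which the tool goes at most 41.7 mm and 7.16 degrees, less where a joint would pass 70% of its speed; a pose out of reach is approached as far as the arm can. A call is refused whole if a number of a shift passes 0.0417 or a number of a turn 7.16, either way. A call with a gripper value outside its range is refused whole. The fingers move at their own pace and stop on an object; "grip_force" is the grip in N (left out, the last holds). Time passes only in rows, so rows that do not move let the fingers close. It gives the time, the measured TCP pose, the force and the opening at its end, in the units of the state.
- r.get_obs(): the state, without advancing time (a new reading comes with each control period).
- r.grab_frame(name): name is "scene" or "top"; returns a dict with "img" (420x560x3 uint8, blue, green, red), "range_z" (420x560 float32, mm along the optical axis (not along the pixel's ray), 0 where there is no reading), "camera_matrix" (3x3 intrinsics, pixels), "xyz" and "attitude" of the camera in the world. Camera axes: x right, y down, z forward; pixel columns grow to the right and rows downward; lengths in mm; the calibration is good to about 2 mm. A picture is of the moment at which its call begins.
- r.close_job(): hands the job in, once; it reports no verdict.
The state is a dict: "clock": time; "joint_pos": joint angles; "joint_vel": joint speeds; "effort": joint torques, N m; "tool_pos": TCP position; "tcp_rot": TCP orientation; "contact_force": force on the tool from outside, world axes, zero at the start; "torque": the same for the moment, N m; "gripper_width": finger opening in mm.
Only numpy, scipy, OpenCV 4.12 (cv2) and the standard library are available. Lean on these libraries where they do the work, as an engineer would, in place of code of your own. Each camera call takes 0.05 s, during which the arm holds its last target.

TASK

The steel tray of leftover soap bars is parked under the narrow shelf. Lift it out by its leaning handle with all four bars still on it, tip all the bars over its open end into the white collecting bin (not the washbasin), then put the empty tray back flat on the counter under the shelf the way it stood, handle outwards, and push it gently until its open edge is fully home against the stop at the inner end. Let go of it, and leave everything else where it stands.

Things in the scene. Friction and masses are not known exactly. Their poses are not given: they have to be found in the camera images.
- tray: Loose steel tray, 190 long (x) by 130 (y), 0.25 kg; origin under the middle of its flat bottom, z up. Floor and walls 4 thick; walls 32 high at both sides and the -x end; the +x end is open, without wall or lip. A flat handle tab, 10 thick, 60 wide (y), rises from the -x wall at z 28 and leans outwards (to -x) 35 degrees from vertical, up to x -139, z 93. (mm)
- tray_grip (a point): Middle of the handle tab: x -122.8, y 0, z 70.6 in the tray's frame; axes as the tray's. The tab runs up along (-0.574, 0, 0.819). (mm)
- tray_spout (a point): Middle of the open end's edge, on the tray floor: at x 95, y 0, z 4 in the tray's frame. (mm)
- riser: Fixed narrow white shelf on legs over the tray's place. Origin on the counter where the tray's origin lies when fully home, x inwards like the parked tray's. Board: x -80 to 30, y -135 to 135, underside at z 190, top 204. Legs 16 square at x -70 and 20, y -122 and 122; rails 12 high, 16 wide along y -122 and 122, x -78 to 118. Open in front (-x), and above for x over 30. (mm)
- riser_stop (a point): Middle of the front face of the stop, a low aluminium bar (26 high, 14 thick, 260 long) on the counter at the inner end of the tray's place, x 96 in the riser's frame. The tray is fully home when its open edge is against this face. (mm)
- bin: Fixed white open-topped collecting bin, 200 (its x) by 250 (its y), 120 high, walls and floor 6 thick, a small wire handle at both y ends (not the longer washbasin with the tap); origin under its centre. (mm)
- bar0: Bar of soap, loose in the tray, 64 (its x) by 42 by 24 high, rounded edges, about 65 g; origin at the centre of its underside. (mm)
- bar1: Bar of soap, loose in the tray, 64 (its x) by 42 by 24 high, rounded edges, about 65 g; origin at the centre of its underside. (mm)
- bar2: Bar of soap, loose in the tray, 64 (its x) by 42 by 24 high, rounded edges, about 65 g; origin at the centre of its underside. (mm)
- bar3: Bar of soap, loose in the tray, 64 (its x) by 42 by 24 high, rounded edges, about 65 g; origin at the centre of its underside. (mm)
- jar: Bystander on the shelf: a squat white jar with a steel lid, 60 across, 75 tall; origin at the centre of its underside (mm).
- vase: Bystander on the shelf: a brown pear-shaped vase, 72 across at its belly, 105 tall; origin at the centre of its underside (mm).
- tumbler: Bystander on the counter: an open white cup, 72 across, 100 tall; origin at the centre of its underside (mm).
- lotion: Bystander on the counter: an amber bottle, 60 across, 150 tall; origin at the centre of its underside (mm).
- brush: Bystander on the counter: a brush lying along its x, 180 mm long; origin on its underside.
- cream: Bystander on the counter: a low white pot with a lid, 64 across, 50 tall; origin at the centre of its underside (mm).
- dish: Bystander on the counter: an empty white bowl, 100 across, 30 tall; origin at the centre of its underside (mm).
Mind the look-alikes: they are no part of the job. Leave any pink or yellow look-alike of the bar0 alone.

How it is judged (in metres and radians):
On the way, in this order (a step that is already met when the one before it is completed fails the run):
1. the tray is lifted at least 4 cm off the counter with all four bars on it (height (world z) of tray above 0.04 m and z of bar0 in the frame of tray between -0.005 and 0.06 m and x of bar0 in the frame of tray between -0.1 and 0.1 m and y of bar0 in the frame of tray between -0.066 and 0.066 m and z of bar1 in the frame of tray between -0.005 and 0.06 m and x of bar1 in the frame of tray between -0.1 and 0.1 m and y of bar1 in the frame of tray between -0.066 and 0.066 m and z of bar2 in the frame of tray between -0.005 and 0.06 m and x of bar2 in the frame of tray between -0.1 and 0.1 m and y of bar2 in the frame of tray between -0.066 and 0.066 m and z of bar3 in the frame of tray between -0.005 and 0.06 m and x of bar3 in the frame of tray between -0.1 and 0.1 m and y of bar3 in the frame of tray between -0.066 and 0.066 m), for 0.2 s.
2. all four bars are in the bin (x of bar0 in the frame of bin between -0.094 and 0.094 m and y of bar0 in the frame of bin between -0.119 and 0.119 m and z of each of bar0, bar1, bar2, bar3 in the frame of bin below 0.1 m and x of bar1 in the frame of bin between -0.094 and 0.094 m and y of bar1 in the frame of bin between -0.119 and 0.119 m and x of bar2 in the frame of bin between -0.094 and 0.094 m and y of bar2 in the frame of bin between -0.119 and 0.119 m and x of bar3 in the frame of bin between -0.094 and 0.094 m and y of bar3 in the frame of bin between -0.119 and 0.119 m), for 0.2 s.
At the end, for the whole second after the job is handed in: All four bars lie at rest in the bin, below its rim; the empty tray stands flat on the counter (tilt under 0.04 rad) under the shelf with its handle outwards, within 0.1 rad of square, its open edge within 8 mm of the stop, at rest and released (all of step 2 and linear speed of each of bar0, bar1, bar2, bar3 below 0.05 m/s and x of tray_spout in the frame of riser between 0.088 and 0.1 m and y of tray_spout in the frame of riser between -0.06 and 0.06 m and angle between the x axis of tray and the x axis of riser, either way round below 0.1 rad and x of tray_grip in the frame of riser below -0.09 m and angle between tray's own z axis and vertical below 0.04 rad and height (world z) of tray below 0.006 m and linear speed of tray below 0.02 m/s); the robot touches nothing.
It fails at once if a bystander is moved more than 3 cm from its place (distance of any of jar, vase, tumbler, lotion, brush, cream, dish from where it was at the start of the episode above 0.03 m).
It fails at once if the tray is rammed against the shelf or its stop (over 60 N) (contact force between tray and riser above 60 N).
It also fails if it takes over 72 s, if anything falls off the work surface, if the arm or the gripper's body presses on something with over 40 N, if the wrist force passes 120 N, or if a joint passes its speed limit or range.

## Working session

There is one attempt and no reset: what is moved stays moved. The work goes in short steps, Python scripts to look and compute and a tool call to move; the robot and the scene stay as the last step left them, time stands still between calls to the robot, and variables do not carry over. Pictures are saved under pics/ and viewed, and the job is handed in when it is done.

Besides the shell and the picture viewer there is one more tool, called after "Call:" by a JSON object that holds its "method" and its "body". arm_command: Moves the arm, as the interface text tells. Its arguments: {"type":"object","properties":{"increments":{"type":"array","items":{"type":"object","properties":{"xyz":{"type":"array","items":{"type":"number"}},"dr":{"type":"array","items":{"type":"number"}},"hand":{"type":"number"}}}},"grip_force":{"type":"number"}},"required":["increments"]}

```bash
ls; mkdir -p pics; cat > h.py <<'E'
import numpy as np,cv2
from plant import r
from scipy.spatial.transform import Rotation as R
def grab(n,tag):
    f=r.grab_frame(n); cv2.imwrite(f'pics/{tag}.png',f['img']); np.savez(f'pics/{tag}.npz',**{k:np.array(v) for k,v in f.items()}); return f
def cam(f):
    q=np.array(f['attitude']); 
    M=R.from_quat(q[[1,2,3,0]]).as_matrix() if q.size==4 else q
    return M,np.array(f['xyz'])
def pts(f):
    M,t=cam(f);K=f['camera_matrix'];z=f['range_z'].astype(float);v,u=np.indices(z.shape)
    p=np.stack([(u-K[0,2])/K[0,0]*z,(v-K[1,2])/K[1,1]*z,z],-1)
    P=p@M.T+t; P[z==0]=np.nan; return P
def ray(f,u,v,h):
    M,t=cam(f);K=f['camera_matrix'];d=M@np.array([(u-K[0,2])/K[0,0],(v-K[1,2])/K[1,1],1]);return t+d*(h-t[2])/d[2]
def load(tag): return dict(np.load(f'pics/{tag}.npz'))
E
python3 - <<'E'
from h import *
for n in('scene','top'):
    f=grab(n,n+'0'); print(n,f['camera_matrix'],f['xyz'],f['attitude'])
print(r.get_obs())
E
```

```text
pics
scene [[382.67548892   0.         282.17823986]
 [  0.         382.67548892 201.7581603 ]
 [  0.           0.           1.        ]] [913.0325573  540.38593789 813.05167544] [-0.13584077  0.33610672  0.86193218 -0.35447493]
top [[440.67459508   0.         281.92657993]
 [  0.         440.67459508 207.05590836]
 [  0.           0.           1.        ]] [ 292.64352807   58.56403471 1275.73257313] [ 0.06304983 -0.69424436  0.71482113 -0.05549993]
{'clock': 0.1, 'joint_pos': array([-1.45129601e+00,  3.81093379e-01,  1.29811743e+00,  1.05526822e-05,
        1.46362554e+00, -2.15282365e-01]), 'joint_vel': array([-0.00037443,  0.00136708, -0.00162488,  0.00094941,  0.00094562,
        0.00178106]), 'effort': array([ 3.08966097e-03, -4.38654041e+01, -2.24914473e+01,  7.14152609e-02,
        3.41904745e-02, -7.43050805e-05]), 'tool_pos': array([ 180.68978346, -519.21292402,  238.24122833]), 'tcp_rot': array([-6.20885006e-04,  9.86022656e-01,  1.66610128e-01,  3.50093119e-05]), 'contact_force': array([0.81573571, 0.03034809, 0.0497327 ]), 'torque': array([-0.00535196, -0.03558957,  0.03569726]), 'gripper_width': 88.09738145852582}
```

View pics/scene0.png

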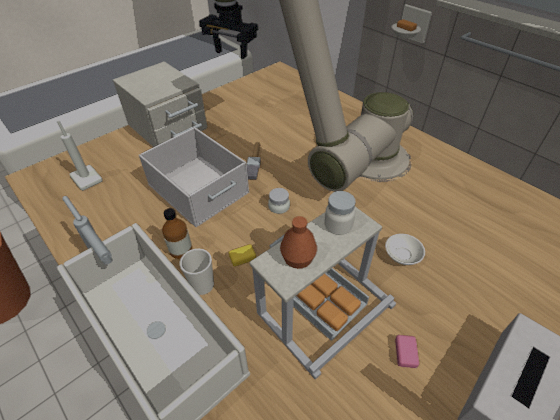

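View pics/top0.png

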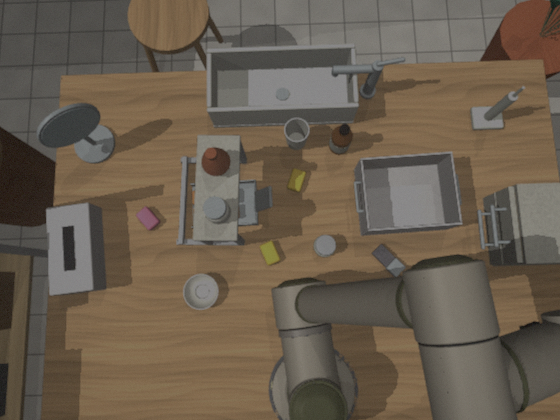

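The top view shows the riser around (212,190) and the tray handle around (262,198), pointing right. The collecting bin is at (408,193), with small wire handles. The basin with the tap is at (283,85). Bystanders: jar (215,208), vase (215,160), tumbler (297,133), lotion (340,138), cream (325,246), dish (201,291) and brush (388,260). The pink and yellow look-alikes lie on the counter. Next I'll measure these.

```bash
python3 - <<'E'
from h import *
for n in('top','scene'):
    f=load(n+'0');P=pts(f);print(n)
    L={'top':[(262,198),(268,198),(250,198),(245,198),(228,230),(204,145),(183,200),(200,245),(375,300)],'scene':[(340,300),(390,303),(315,363)]}[n]
    for u,v in L: print((u,v),P[v,u].round(0))
f=load('top0');P=pts(f);
img=f['img']
c=cv2.resize(img[120:260,160:300],None,fx=5,fy=5,interpolation=cv2.INTER_CUBIC);cv2.imwrite('pics/crop_tray.png',c[:600] if 0 else cv2.resize(c,(600,600)))
c=cv2.resize(img[140:290,280:480],None,fx=4,fy=4,interpolation=cv2.INTER_CUBIC);cv2.imwrite('pics/crop_bin.png',c)
# board top: z 195..212
m=(abs(P[...,2]-204)<6);m[:, :180]=0;m[:,260:]=0;m[260:]=0
mm=m.astype(np.uint8);Q=P[m][:,:2].astype(np.float32);print('board',len(Q),cv2.minAreaRect(Q),np.median(P[m][:,2]))
# bin rim
m=(abs(P[...,2]-120)<6);m[:, :340]=0;m[:,470:]=0;m[:140]=0;m[250:]=0
Q=P[m][:,:2].astype(np.float32);print('bin',len(Q),cv2.minAreaRect(Q),cv2.boxPoints(cv2.minAreaRect(Q)))
E
```

```text
top
(262, 198) [525. 124.  64.]
(268, 198) [520. 106.  92.]
(250, 198) [538. 162.   4.]
(245, 198) [539. 177.   3.]
(228, 230) [422. 202. 200.]
(204, 145) [641. 261. 201.]
(183, 200) [533. 354.  29.]
(200, 245) [405. 310.  -1.]
(375, 300) [259. -85. 529.]
scene
(340, 300) [508. 291.  28.]
(390, 303) [421. 370.  13.]
(315, 363) [653. 351.  25.]
board 3363 ((531.4503173828125, 230.24978637695312), (110.6231460571289, 270.146484375), 87.6578598022461) 203.09409839719456
bin 802 ((522.8319702148438, -274.8671875), (200.67877197265625, 251.77359008789062), 2.539152145385742) [[ 417.01407 -153.54922]
 [ 428.16812 -405.07562]
 [ 628.6499  -396.18515]
 [ 617.49585 -144.65875]]
```

View pics/crop_tray.png

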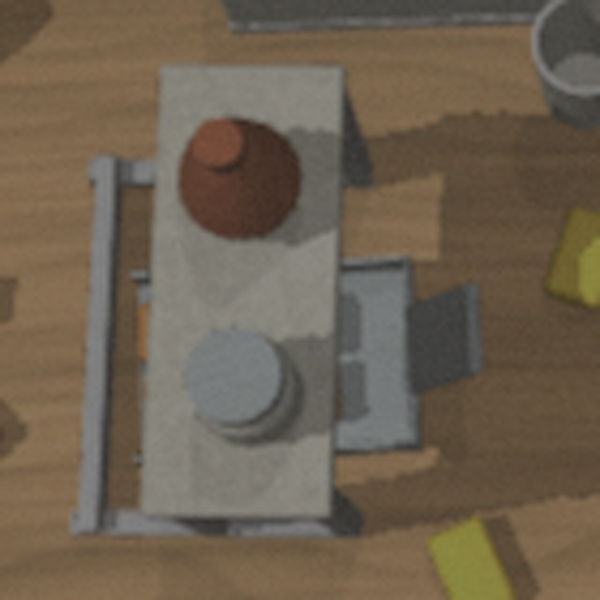

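View pics/crop_bin.png

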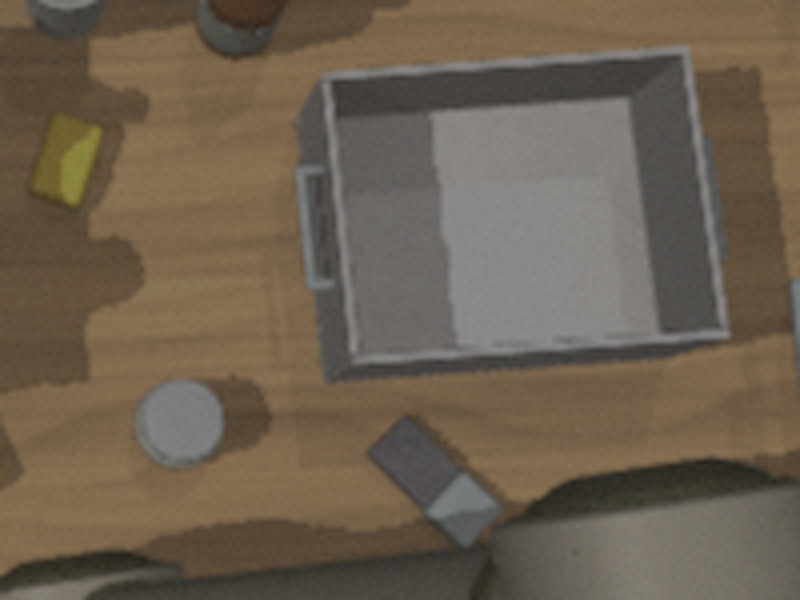

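```bash
python3 - <<'E'
from h import *
f=load('top0');P=pts(f)
s=600/140
for (u,v),h in [((411,260),32),((418,447),32),((470,287),93),((480,374),93),((137,275),32),((138,460),32),((115,160),26),((97,528),26)]:
    print((u,v),ray(f,160+u/s-.5,120+v/s-.5,h).round(1))
# tab plane points
sub=P[180:225,245:285].reshape(-1,3);m=(sub[:,2]>38)&(sub[:,2]<96);q=sub[m]
print(len(q));c=q.mean(0);w=np.linalg.svd(q-c)[2];print(c,w[2],np.degrees(np.arccos(abs(w[2,2]))))
n=w[2]*np.sign(w[2,2]);print('yaw of horizontal normal',np.degrees(np.arctan2(n[1],n[0])))
print(q.min(0),q.max(0))
for z in range(40,100,8):
    s_=q[abs(q[:,2]-z)<5]
    if len(s_):print(z,len(s_),s_.mean(0).round(1),s_[:,0].min().round(1),s_[:,0].max().round(1))
# scene bars / open end
g=load('scene0');img=g['img'];c=cv2.resize(img[180:380,220:440],None,fx=3.6,fy=3,interpolation=cv2.INTER_CUBIC);cv2.imwrite('pics/crop_sc.png',c)
E
```

```text
(411, 260) [584.8 143.5  32. ]
(418, 447) [457.4 141.1  32. ]
(470, 287) [551.6 101.8  93. ]
(480, 374) [494.9  96.8  93. ]
(137, 275) [580.2 328.9  32. ]
(138, 460) [454.2 327.5  32. ]
(115, 160) [662.9 345.9  26. ]
(97, 528) [410.3 355.8  26. ]
331
[522.16501531 119.98880206  70.88472622] [ 0.03682327 -0.79568681 -0.60458792] 52.80080522451575
yaw of horizontal normal 92.64967793278886
[492.35847813  97.05428184  38.03480613] [553.23318582 145.62161892  95.94928759]
40 35 [519.6 141.1  41.4] 492.4 551.0
48 46 [520.4 136.2  48.4] 493.6 551.4
56 48 [524.  131.4  56.3] 493.6 551.4
64 51 [518.8 125.5  63.7] 493.5 552.0
72 45 [522.1 119.8  72.2] 493.5 552.1
80 52 [521.2 114.6  79.8] 493.8 551.4
88 76 [525.4 105.8  89.1] 494.5 553.2
96 56 [523.7 101.9  93.5] 494.1 553.2
```

View pics/crop_sc.png

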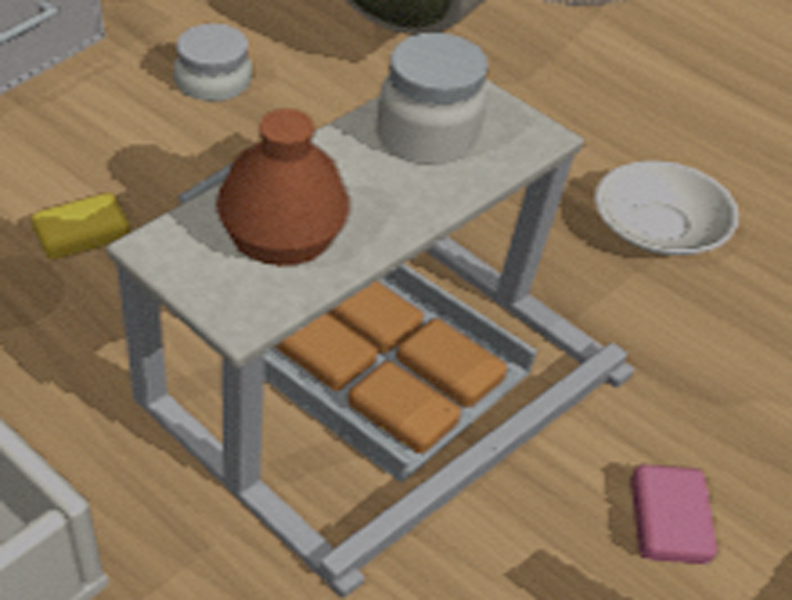

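```bash
cat >> h.py <<'E'
def tgt(yaw,tilt):
    # tool rot for tray of yaw(deg, x axis) pitched open-end-down by tilt deg
    a=np.radians(yaw); T=R.from_euler('z',a)*R.from_euler('y',np.radians(tilt))
    z=T.apply([.574,0,-.819]); y=-T.apply([.819,0,.574]); return R.from_matrix(np.stack([np.cross(y,z),y,z],1))
def cur():
    o=r.get_obs(); q=o['tcp_rot']; return o,R.from_quat(q[[1,2,3,0]]),o['tool_pos']
def need(Rt,pt):
    o,Rc,p=cur(); print('clock',o['clock'],'p',p.round(1),'dp',(np.array(pt)-p).round(1),'drot',np.degrees((Rt*Rc.inv()).as_rotvec()).round(2)); print('j',o['joint_pos'].round(2),'F',o['contact_force'].round(1),'w',o['gripper_width'].round(1))
E
python3 - <<'E'
from h import *
Rt=tgt(91.5,0);g=np.array([521.5,113.5,70.6]);z=Rt.as_matrix()[:,2];print(z,Rt.as_matrix())
need(Rt,g+19*z);need(Rt,g+19*z-100*z)
f=load('top0')
for n,u,v,h in [('yel',297,180,20),('yel2',270,252,20),('tumb',297,128,100),('lot',344,128,150),('cream',325,242,50)]:print(n,ray(f,u,v,h).round(0))
E
```

```text
[-0.01502379  0.57373532 -0.81890297] [[ 9.99657325e-01  2.14363806e-02 -1.50237881e-02]
 [ 2.61769483e-02 -8.18622348e-01  5.73735321e-01]
 [-1.73472348e-18 -5.73931993e-01 -8.18902966e-01]]
clock 0.1 p [ 180.7 -519.2  238.2] dp [ 340.5  643.6 -183.2] drot [ 34.52   6.31 -17.12]Traceback (most recent call last):
  File "<stdin>", line 3, in <module>
  File "h.py", line 24, in need
    o,Rc,p=cur(); print('clock',o['clock'],'p',p.round(1),'dp',(np.array(pt)-p).round(1),'drot',np.degrees((Rt*Rc.inv()).as_rotvec()).round(2)); print('j',o['joint_pos'].round(2),'F',o['contact_force'].round(1),'w',o['gripper_width'].round(1))
                                                                                                                                                                                                                       ^^^^^^^^^^^^^^^^^^^^^^^^
AttributeError: 'float' object has no attribute 'round'
```

Call:
{"method": "arm_command", "body": {"increments": [{"xyz": [0.017,0.027,0.003],"dr": [2.88,0.53,-1.43],"hand": 0.06},{"xyz": [0.017,0.027,0.003],"dr": [2.88,0.53,-1.43],"hand": 0.06},{"xyz": [0.017,0.027,0.003],"dr": [2.88,0.53,-1.43],"hand": 0.06},{"xyz": [0.017,0.027,0.003],"dr": [2.88,0.53,-1.43],"hand": 0.06},{"xyz": [0.017,0.027,0.003],"dr": [2.88,0.53,-1.43],"hand": 0.06},{"xyz": [0.017,0.027,0.003],"dr": [2.88,0.53,-1.43],"hand": 0.06},{"xyz": [0.017,0.027,0.003],"dr": [2.88,0.53,-1.43],"hand": 0.06},{"xyz": [0.017,0.027,0.003],"dr": [2.88,0.53,-1.43],"hand": 0.06},{"xyz": [0.017,0.027,0.003],"dr": [2.88,0.53,-1.43],"hand": 0.06},{"xyz": [0.017,0.027,0.003],"dr": [2.88,0.53,-1.43],"hand": 0.06},{"xyz": [0.017,0.027,0.003],"dr": [2.88,0.53,-1.43],"hand": 0.06},{"xyz": [0.017,0.027,0.003],"dr": [2.88,0.53,-1.43],"hand": 0.06}]}}

```text
clock: 1.1
tool_pos: [385.3, -194.0, 274.8]
tcp_rot: [-0.302, 0.953, 0.012, -0.005]
contact_force: [0.7, 0.5, -0.1]
gripper_width: 60.1
```

```bash
sed -i "s/o\['gripper_width'\].round(1)/round(o['gripper_width'],1)/" h.py
cat > n.py <<'E'
from h import *
Rt=tgt(91.5,0);g=np.array([521.5,113.5,70.6]);z=Rt.as_matrix()[:,2]
need(Rt,g+19*z-100*z)
E
python3 n.py
```

```text
clock 1.1 p [ 385.3 -194.   274.8] dp [ 137.4  261.1 -137.9] drot [-0.14 -0.13  0.08]
j [-0.94  0.33  1.41  0.35  1.91  0.63] F [ 0.7  0.5 -0.1] w 60.1
```

Call:
{"method": "arm_command", "body": {"increments": [{"xyz": [0.0125,0.0237,-0.008]},{"xyz": [0.0125,0.0237,-0.008]},{"xyz": [0.0125,0.0237,-0.008]},{"xyz": [0.0125,0.0237,-0.008]},{"xyz": [0.0125,0.0237,-0.012]},{"xyz": [0.0125,0.0237,-0.012]},{"xyz": [0.0125,0.0237,-0.012]},{"xyz": [0.0125,0.0237,-0.014]},{"xyz": [0.0125,0.0237,-0.014]},{"xyz": [0.0125,0.0237,-0.014]},{"xyz": [0.0125,0.0237,-0.014]},{"xyz": [0,0,-0.014]}]}}

```text
$.increments[0]: bad value
```

```bash
python3 n.py; python3 - <<'E'
from h import *
f=grab('top','top1');g=grab('scene','scene1')
cv2.imwrite('pics/c1.png',np.hstack([cv2.resize(f['img'][120:270,180:330],(400,400)),cv2.resize(g['img'][130:330,200:400],(400,400))]))
E
```

```text
clock 1.1 p [ 385.3 -194.   274.8] dp [ 137.4  261.1 -137.9] drot [-0.14 -0.13  0.08]
j [-0.94  0.33  1.41  0.35  1.91  0.63] F [ 0.7  0.5 -0.1] w 60.1
```

View pics/c1.png

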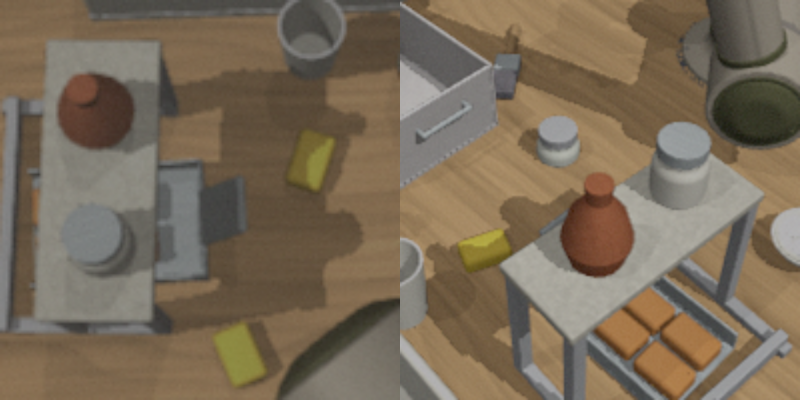

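The call was refused because the rows had missing fields, so the arm stayed where it was. The yellow look-alikes lie to the right of the tab. I'll resend with every field filled in.

Call:
{"method": "arm_command", "body": {"increments": [{"xyz": [0.0125,0.0237,-0.008],"dr": [0,0,0],"hand": 0.06},{"xyz": [0.0125,0.0237,-0.008],"dr": [0,0,0],"hand": 0.06},{"xyz": [0.0125,0.0237,-0.008],"dr": [0,0,0],"hand": 0.06},{"xyz": [0.0125,0.0237,-0.008],"dr": [0,0,0],"hand": 0.06},{"xyz": [0.0125,0.0237,-0.012],"dr": [0,0,0],"hand": 0.06},{"xyz": [0.0125,0.0237,-0.012],"dr": [0,0,0],"hand": 0.06},{"xyz": [0.0125,0.0237,-0.012],"dr": [0,0,0],"hand": 0.06},{"xyz": [0.0125,0.0237,-0.014],"dr": [0,0,0],"hand": 0.06},{"xyz": [0.0125,0.0237,-0.014],"dr": [0,0,0],"hand": 0.06},{"xyz": [0.0125,0.0237,-0.014],"dr": [0,0,0],"hand": 0.06},{"xyz": [0.0125,0.0237,-0.014],"dr": [0,0,0],"hand": 0.06},{"xyz": [0,0,-0.014],"dr": [0,0,0],"hand": 0.06}]}}

```text
clock: 2.2
tool_pos: [523.0, 67.7, 135.9]
tcp_rot: [-0.3, 0.954, 0.014, -0.004]
contact_force: [-0.4, 1.0, -0.3]
gripper_width: 59.9
```

```bash
python3 n.py; python3 - <<'E'
from h import *
f=grab('top','top2');g=grab('scene','scene2')
cv2.imwrite('pics/c2.png',np.hstack([cv2.resize(f['img'][120:270,180:330],(400,400)),cv2.resize(g['img'][130:330,200:400],(400,400))]))
E
```

```text
clock 2.2 p [523.   67.7 135.9] dp [-0.3 -0.7  1. ] drot [ 0.05  0.   -0.19]
j [-0.36  0.51  1.56  0.57  1.37  0.97] F [-0.4  1.  -0.3] w 59.9
```

View pics/c2.png

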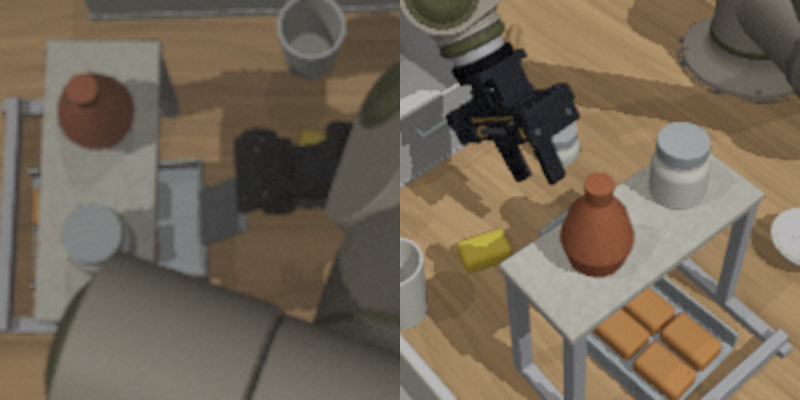

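Call:
{"method": "arm_command", "body": {"increments": [{"xyz": [0,0.0096,-0.0136],"dr": [0,0,0],"hand": 0.06},{"xyz": [0,0.0096,-0.0136],"dr": [0,0,0],"hand": 0.06},{"xyz": [0,0.0096,-0.0136],"dr": [0,0,0],"hand": 0.06},{"xyz": [0,0.0096,-0.0136],"dr": [0,0,0],"hand": 0.06},{"xyz": [0,0.0096,-0.0136],"dr": [0,0,0],"hand": 0.06},{"xyz": [-0.0015,0.009,-0.013],"dr": [0,0,0],"hand": 0.06},{"xyz": [0,0,0],"dr": [0,0,0],"hand": 0.06}]}}

```text
clock: 2.88
tool_pos: [519.8, 122.3, 54.7]
tcp_rot: [-0.301, 0.954, 0.012, -0.006]
contact_force: [0.1, 0.5, 0.8]
gripper_width: 59.8
```

```bash
python3 n.py; python3 - <<'E'
from h import *
f=grab('top','top3');g=grab('scene','scene3')
cv2.imwrite('pics/c3.png',np.hstack([cv2.resize(f['img'][120:270,180:330],(400,400)),cv2.resize(g['img'][130:330,200:400],(400,400))]))
E
```

```text
clock 2.8833 p [519.8 122.3  54.7] dp [  3.  -55.3  82.3] drot [-0.   -0.21 -0.02]
j [-0.27  0.62  1.66  0.64  1.15  0.92] F [0.1 0.5 0.8] w 59.8
```

View pics/c3.png

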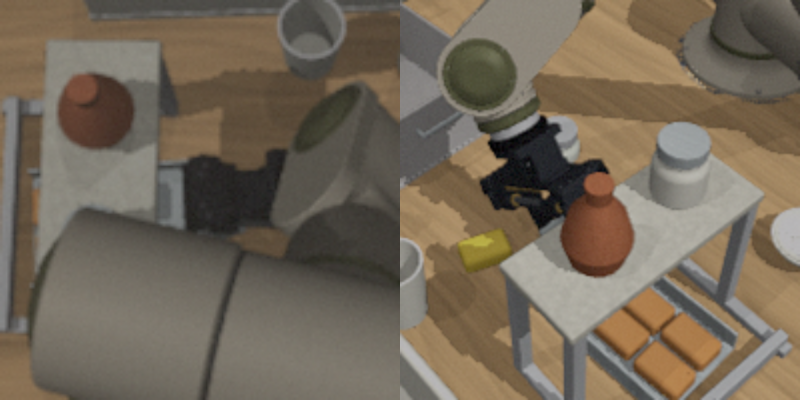

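Call:
{"method": "arm_command", "body": {"grip_force": 55, "increments": [{"xyz": [0.001,0.0015,0],"dr": [0,0,0],"hand": 0.03},{"xyz": [0,0,0],"dr": [0,0,0],"hand": 0.0},{"xyz": [0,0,0],"dr": [0,0,0],"hand": 0.0},{"xyz": [0,0,0],"dr": [0,0,0],"hand": 0.0},{"xyz": [0,0,0],"dr": [0,0,0],"hand": 0.0},{"xyz": [0,0,0],"dr": [0,0,0],"hand": 0.0},{"xyz": [0,0,0],"dr": [0,0,0],"hand": 0.0}]}}

```text
clock: 3.57
tool_pos: [521.7, 123.7, 55.8]
tcp_rot: [-0.301, 0.954, 0.012, -0.004]
contact_force: [-0.5, 0.3, 0.0]
gripper_width: 15.5
```

Call:
{"method": "arm_command", "body": {"increments": [{"xyz": [0,0,0],"dr": [0,0,0],"hand": 0.0},{"xyz": [0,0,0],"dr": [0,0,0],"hand": 0.0},{"xyz": [0,0,0],"dr": [0,0,0],"hand": 0.0}]}}

```text
clock: 3.82
tool_pos: [521.7, 124.6, 56.6]
tcp_rot: [-0.302, 0.953, 0.012, -0.004]
contact_force: [-0.9, 5.1, 6.8]
gripper_width: 9.7
```

Call:
{"method": "arm_command", "body": {"increments": [{"xyz": [0,0,0.004],"dr": [1,0,0],"hand": 0.0},{"xyz": [0,0,0.004],"dr": [1,0,0],"hand": 0.0},{"xyz": [0,-0.001,0.004],"dr": [1,0,0],"hand": 0.0},{"xyz": [0,-0.004,0.004],"dr": [1,0,0],"hand": 0.0},{"xyz": [0,-0.004,0.003],"dr": [0,0,0],"hand": 0.0}]}}

```text
clock: 4.23
tool_pos: [521.7, 113.9, 74.7]
tcp_rot: [-0.334, 0.942, 0.012, -0.004]
contact_force: [0.9, -0.7, -6.1]
gripper_width: 9.4
```

```bash
python3 n.py; python3 - <<'E'
from h import *
f=grab('top','top4');g=grab('scene','scene4')
cv2.imwrite('pics/c4.png',np.hstack([cv2.resize(f['img'][120:270,160:310],(400,400)),cv2.resize(g['img'][180:380,220:420],(400,400))]))
E
```

```text
clock 4.2333 p [521.7 113.9  74.7] dp [  1.  -46.9  62.2] drot [-4.03 -0.09  0.04]
j [-0.31  0.61  1.65  0.68  1.23  0.89] F [ 0.9 -0.7 -6.1] w 9.4
```

View pics/c4.png

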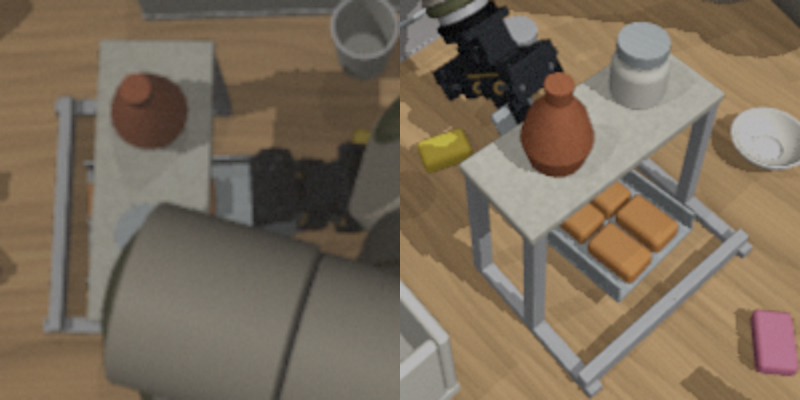

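Call:
{"method": "arm_command", "body": {"increments": [{"xyz": [0,-0.006,0.002],"dr": [0,0,0],"hand": 0.0},{"xyz": [0,-0.01,0.003],"dr": [0,0,0],"hand": 0.0},{"xyz": [0,-0.014,0.004],"dr": [0,0,0],"hand": 0.0},{"xyz": [0,-0.017,0.005],"dr": [0,0,0],"hand": 0.0},{"xyz": [0,-0.018,0.006],"dr": [0,0,0],"hand": 0.0},{"xyz": [0,-0.018,0.006],"dr": [0,0,0],"hand": 0.0},{"xyz": [0,-0.018,0.006],"dr": [0,0,0],"hand": 0.0},{"xyz": [0,-0.018,0.006],"dr": [0,0,0],"hand": 0.0},{"xyz": [0,-0.018,0.006],"dr": [0,0,0],"hand": 0.0},{"xyz": [0,-0.018,0.006],"dr": [0,0,0],"hand": 0.0},{"xyz": [0,-0.018,0.006],"dr": [0,0,0],"hand": 0.0},{"xyz": [0,-0.018,0.006],"dr": [0,0,0],"hand": 0.0}]}}

```text
clock: 5.33
tool_pos: [521.5, -77.9, 137.2]
tcp_rot: [-0.333, 0.943, 0.012, -0.004]
contact_force: [1.0, -0.5, -7.0]
gripper_width: 9.7
```

```bash
python3 n.py; python3 - <<'E'
from h import *
f=grab('top','top5');g=grab('scene','scene5')
cv2.imwrite('pics/c5.png',np.hstack([cv2.resize(f['img'][100:250,200:350],(400,400)),cv2.resize(g['img'][130:330,170:370],(400,400))]))
E
```

```text
clock 5.3333 p [521.5 -77.9 137.2] dp [  1.3 145.   -0.3] drot [-3.94 -0.06  0.04]
j [-0.63  0.58  1.45  0.52  1.57  0.79] F [ 1.  -0.5 -7. ] w 9.7
```

View pics/c5.png

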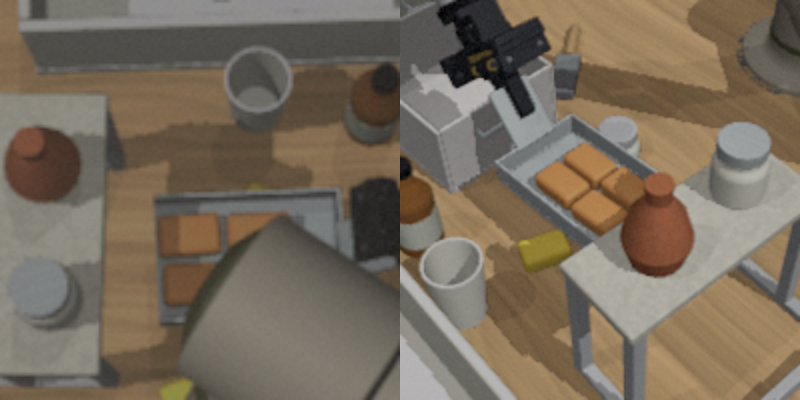

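```bash
cat > w.py <<'E'
from h import *
import sys
def tcp(sx,sy,sz,th,yaw=91.5):
    T=R.from_euler('z',np.radians(yaw))*R.from_euler('y',np.radians(th))
    return np.array([sx,sy,sz])+T.apply([-111.9-95,0,56.6-4])
prev=None
for s in [(519,-265,165,-4),(519,-265,160,10),(519,-275,130,20),(519,-280,110,30),(519,-285,100,40),(519,-290,95,50),(519,-290,90,60)]:
    t=tcp(*s);print(s,t.round(0),np.hypot(*t[:2]).round(0),None if prev is None else (t-prev).round(0));prev=t
need(tgt(91.5,0),tcp(519,-265,165,-4))
f=load('top0')
for n,u,v,h in [('tumb',297,128,100),('lot',344,128,150)]:print(n,ray(f,u,v,h).round(0))
E
python3 w.py
```

```text
(519, -265, 165, -4) [ 524. -475.  203.] 708.0 None
(519, -265, 160, 10) [ 524. -460.  248.] 697.0 [-0. 15. 45.]
(519, -275, 130, 20) [ 524. -451.  250.] 691.0 [-0.  8.  2.]
(519, -280, 110, 30) [ 523. -433.  259.] 679.0 [-1. 19.  9.]
(519, -285, 100, 40) [ 522. -410.  273.] 664.0 [-1. 23. 14.]
(519, -290, 95, 50) [ 521. -383.  287.] 647.0 [-1. 27. 14.]
(519, -290, 90, 60) [ 521. -348.  295.] 626.0 [-1. 35.  8.]
clock 5.4333 p [522.3 -79.6 137.4] dp [   2.2 -395.4   65.6] drot [-3.82  0.08  0.19]
j [-0.63  0.58  1.45  0.52  1.57  0.79] F [ 0.1 -0.2 -5.5] w 9.6
tumb [714.  20. 100.]
lot [ 692. -104.  150.]
```

Call:
{"method": "arm_command", "body": {"increments": [{"xyz": [0,-0.008,0.006],"dr": [0,0,0],"hand": 0.0},{"xyz": [0,-0.014,0.01],"dr": [0,0,0],"hand": 0.0},{"xyz": [0,-0.02,0.012],"dr": [0,0,0],"hand": 0.0},{"xyz": [0,-0.022,0.012],"dr": [0,0,0],"hand": 0.0},{"xyz": [0,-0.022,0.012],"dr": [0,0,0],"hand": 0.0},{"xyz": [0,-0.022,0.012],"dr": [0,0,0],"hand": 0.0},{"xyz": [0,-0.022,0.01],"dr": [0,0,0],"hand": 0.0},{"xyz": [0,-0.022,0.01],"dr": [0,0,0],"hand": 0.0},{"xyz": [0,-0.022,0.008],"dr": [0,0,0],"hand": 0.0},{"xyz": [0,-0.022,0.008],"dr": [0,0,0],"hand": 0.0},{"xyz": [0,-0.022,0.006],"dr": [0,0,0],"hand": 0.0},{"xyz": [0,-0.022,0.005],"dr": [0,0,0],"hand": 0.0}]}}

```text
clock: 6.43
tool_pos: [521.4, -317.0, 248.5]
tcp_rot: [-0.334, 0.943, 0.013, -0.004]
contact_force: [1.3, -0.3, -5.9]
gripper_width: 9.3
```

```bash
python3 w.py|tail -4; python3 - <<'E'
from h import *
f=grab('top','top6');g=grab('scene','scene6')
cv2.imwrite('pics/c6.png',np.hstack([cv2.resize(f['img'][100:300,270:470],(400,400)),cv2.resize(g['img'][50:250,100:300],(400,400))]))
E
```

```text
clock 6.4333 p [ 521.4 -317.   248.5] dp [   3.1 -158.   -45.4] drot [-3.99 -0.07 -0.02]
j [-0.9   0.7   0.86  0.46  2.11  0.77] F [ 1.3 -0.3 -5.9] w 9.3
tumb [714.  20. 100.]
lot [ 692. -104.  150.]
```

View pics/c6.png

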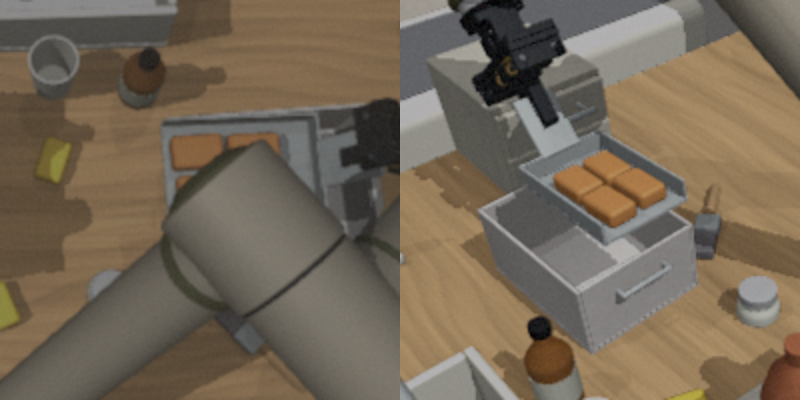

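```bash
python3 - <<'E'
from h import *
f=load('top0');P=pts(f)
for u,v in [(484,200),(490,225),(495,240),(500,225),(510,200),(520,220),(530,250),(500,255),(480,205),(480,255)]: print((u,v),P[v,u].round(0))
g=load('scene6');Q=pts(g)
for u,v in [(130,75),(160,95),(190,95),(150,110)]: print((u,v),Q[v,u].round(0))
m=(Q[...,2]>60)&(Q[...,1]<-420)&(Q[...,0]>300)&(Q[...,1]>-800);m[:, 210:]=0;m[:60]=0
print(m.sum(),np.nanmax(Q[m],0),np.nanmin(Q[m],0),np.percentile(Q[m][:,1],98))
E
```

```text
(484, 200) [ 507. -509.   31.]
(490, 225) [ 433. -511.   46.]
(495, 240) [ 382. -473.  147.]
(500, 225) [ 426. -512.  102.]
(510, 200) [ 481. -511.  168.]
(520, 220) [ 428. -526.  177.]
(530, 250) [ 353. -542.  177.]
(500, 255) [ 347. -510.   86.]
(480, 205) [ 497. -509.    2.]
(480, 255) [ 352. -494.    2.]
(130, 75) [ 463. -735.  180.]
(160, 95) [ 531. -366.  284.]
(190, 95) [ 367. -513.  159.]
(150, 110) [ 513. -514.  163.]
3177 [ 774.87283915 -420.11556782  370.25041226] [ 317.84193178 -753.39848085   60.12312626] -425.85449912641576
```

Call:
{"method": "arm_command", "body": {"increments": [{"xyz": [0,-0.02,0],"dr": [0,0,0],"hand": 0.0},{"xyz": [0,-0.02,0],"dr": [-1,0,0],"hand": 0.0},{"xyz": [0,-0.02,0],"dr": [-2,-0.05,0],"hand": 0.0},{"xyz": [0.001,-0.02,0],"dr": [-2,-0.05,0],"hand": 0.0},{"xyz": [0.001,-0.02,0],"dr": [-2,-0.05,0],"hand": 0.0},{"xyz": [0,-0.018,0],"dr": [-2,-0.05,0],"hand": 0.0},{"xyz": [0,-0.012,0],"dr": [-2,-0.05,0],"hand": 0.0},{"xyz": [0,-0.008,0],"dr": [-2,-0.05,0],"hand": 0.0}]}}

```text
clock: 7.2
tool_pos: [523.5, -454.8, 246.9]
tcp_rot: [-0.225, 0.974, 0.013, -0.003]
contact_force: [-0.4, 0.7, -7.1]
gripper_width: 9.3
```

```bash
python3 w.py|tail -4; python3 - <<'E'
from h import *
f=grab('top','top7');g=grab('scene','scene7')
cv2.imwrite('pics/c7.png',np.hstack([cv2.resize(f['img'][100:300,320:520],(400,400)),cv2.resize(g['img'][50:250,100:300],(400,400))]))
E
```

```text
clock 7.2 p [ 523.5 -454.8  246.9] dp [  1.  -20.2 -43.9] drot [9.   0.19 0.01]
j [-0.97  0.83  0.5   0.29  2.17  0.69] F [-0.4  0.7 -7.1] w 9.3
tumb [714.  20. 100.]
lot [ 692. -104.  150.]
```

View pics/c7.png

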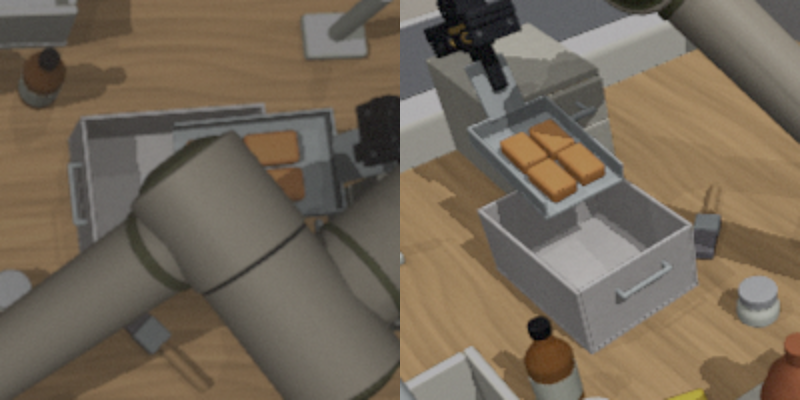

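Call:
{"method": "arm_command", "body": {"increments": [{"xyz": [0,0.001,0.001],"dr": [-3,-0.08,0],"hand": 0.0},{"xyz": [0,0.001,0.001],"dr": [-3,-0.08,0],"hand": 0.0},{"xyz": [0,0.001,0.001],"dr": [-3,-0.08,0],"hand": 0.0},{"xyz": [0,0.003,0.001],"dr": [-3,-0.08,0],"hand": 0.0},{"xyz": [0,0.005,0.002],"dr": [-3,-0.08,0],"hand": 0.0},{"xyz": [0,0.006,0.003],"dr": [-3,-0.08,0],"hand": 0.0},{"xyz": [0,0.006,0.003],"dr": [-3,-0.08,0],"hand": 0.0},{"xyz": [0,0,0],"dr": [0,0,0],"hand": 0.0}]}}

```text
clock: 7.97
tool_pos: [524.2, -427.7, 261.3]
tcp_rot: [-0.044, 0.999, 0.015, -0.0]
contact_force: [0.3, 0.1, -5.3]
gripper_width: 9.6
```

```bash
python3 w.py|tail -4; python3 - <<'E'
from h import *
f=grab('top','top8');g=grab('scene','scene8')
cv2.imwrite('pics/c8.png',np.hstack([cv2.resize(f['img'][100:300,320:520],(400,400)),cv2.resize(g['img'][50:250,100:300],(400,400))]))
E
```

```text
clock 7.9667 p [ 524.2 -427.7  261.3] dp [  0.3 -47.3 -58.2] drot [29.99  0.9  -0.15]
j [-0.88  0.64  0.79  0.06  1.78  0.67] F [ 0.3  0.1 -5.3] w 9.6
tumb [714.  20. 100.]
lot [ 692. -104.  150.]
```

View pics/c8.png

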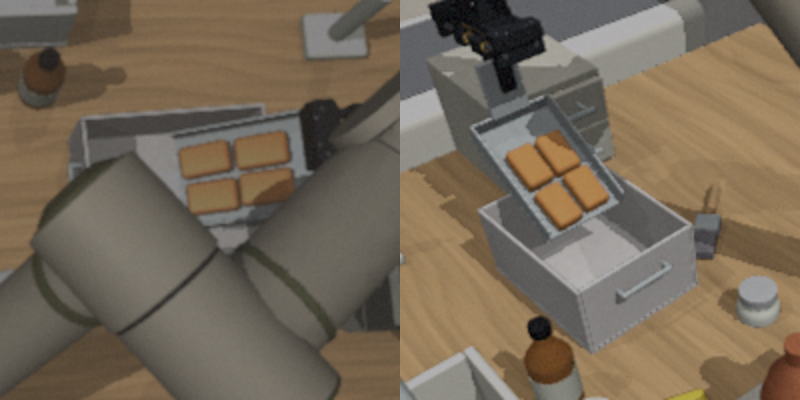

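Call:
{"method": "arm_command", "body": {"increments": [{"xyz": [0,0.004,0.003],"dr": [-2.5,-0.07,0],"hand": 0.0},{"xyz": [0,0.004,0.003],"dr": [-2.5,-0.07,0],"hand": 0.0},{"xyz": [0,0.004,0.003],"dr": [-2.5,-0.07,0],"hand": 0.0},{"xyz": [0,0.005,0.003],"dr": [-2.5,-0.07,0],"hand": 0.0},{"xyz": [0,0,0],"dr": [0,0,0],"hand": 0.0},{"xyz": [0,0,0],"dr": [0,0,0],"hand": 0.0},{"xyz": [0,0.006,0.0035],"dr": [-2.5,-0.07,0],"hand": 0.0},{"xyz": [0,0.006,0.0035],"dr": [-2.5,-0.07,0],"hand": 0.0},{"xyz": [0,0.007,0.0035],"dr": [-2.5,-0.07,0],"hand": 0.0},{"xyz": [0,0.007,0.0035],"dr": [-2.5,-0.07,0],"hand": 0.0},{"xyz": [0,0,0],"dr": [0,0,0],"hand": 0.0}]}}

```text
clock: 8.98
tool_pos: [523.9, -387.1, 286.0]
tcp_rot: [0.13, 0.991, 0.013, 0.002]
contact_force: [0.3, -0.0, -3.0]
gripper_width: 9.7
```

```bash
python3 w.py|tail -4; python3 - <<'E'
from h import *
f=grab('top','top9');g=grab('scene','scene9')
cv2.imwrite('pics/c9.png',np.hstack([cv2.resize(f['img'][100:300,320:520],(400,400)),cv2.resize(g['img'][50:250,100:300],(400,400))]))
E
```

```text
clock 8.9833 p [ 523.9 -387.1  286. ] dp [  0.6 -87.9 -83. ] drot [ 4.994e+01  1.380e+00 -1.000e-02]
j [-0.75  0.47  1.03 -0.19  1.45  0.8 ] F [ 0.3 -0.  -3. ] w 9.7
tumb [714.  20. 100.]
lot [ 692. -104.  150.]
```

View pics/c9.png

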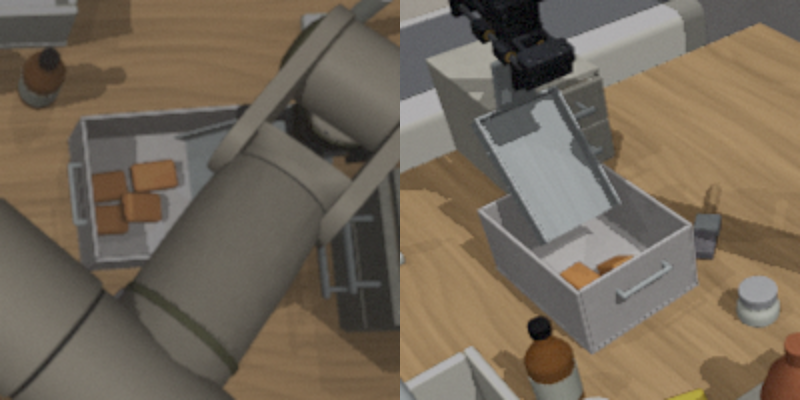

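All four bars are in the bin, seen at (375..395,185..205) in the full top image, and the tray is empty. Next I lift clear and level the tray on the way back.

Call:
{"method": "arm_command", "body": {"increments": [{"xyz": [0,0,0.01],"dr": [0,0,0],"hand": 0.0},{"xyz": [0,0,0.018],"dr": [0,0,0],"hand": 0.0},{"xyz": [0,0,0.02],"dr": [0,0,0],"hand": 0.0},{"xyz": [0,0,0.02],"dr": [2,0.05,0],"hand": 0.0},{"xyz": [0,0.012,0.01],"dr": [5,0.12,0],"hand": 0.0},{"xyz": [0,0.02,0],"dr": [6,0.14,0],"hand": 0.0},{"xyz": [0,0.025,0],"dr": [6,0.14,0],"hand": 0.0},{"xyz": [0,0.025,0],"dr": [6,0.14,0],"hand": 0.0},{"xyz": [0,0.025,0],"dr": [6,0.14,0],"hand": 0.0},{"xyz": [0,0.025,0],"dr": [6,0.14,0],"hand": 0.0},{"xyz": [0,0.025,0],"dr": [6,0.14,0],"hand": 0.0},{"xyz": [0,0.025,0],"dr": [5,0.12,0],"hand": 0.0}]}}

```text
clock: 10.08
tool_pos: [523.7, -207.1, 364.3]
tcp_rot: [-0.286, 0.958, 0.012, -0.002]
contact_force: [0.5, -0.9, -2.6]
gripper_width: 9.5
```

```bash
cat > n2.py <<'E'
from h import *
need(tgt(87.7,0),[528,118,56.6])
E
python3 n2.py
```

```text
clock 10.0833 p [ 523.7 -207.1  364.3] dp [   4.3  325.1 -307.7] drot [ 1.75  0.18 -3.67]
j [-0.77  0.49  0.88  0.48  2.15  0.97] F [ 0.5 -0.9 -2.6] w 9.5
```

Call:
{"method": "arm_command", "body": {"increments": [{"xyz": [0,0.012,-0.008],"dr": [0.2,0,-0.3],"hand": 0.0},{"xyz": [0,0.014,-0.014],"dr": [0.2,0,-0.3],"hand": 0.0},{"xyz": [0,0.014,-0.02],"dr": [0.2,0,-0.3],"hand": 0.0},{"xyz": [0,0.012,-0.024],"dr": [0.2,0,-0.3],"hand": 0.0},{"xyz": [0,0.01,-0.024],"dr": [0.2,0,-0.3],"hand": 0.0},{"xyz": [0,0.01,-0.024],"dr": [0.2,0,-0.3],"hand": 0.0},{"xyz": [0,0.008,-0.024],"dr": [0.2,0,-0.3],"hand": 0.0},{"xyz": [0,0.006,-0.024],"dr": [0.2,0,-0.3],"hand": 0.0},{"xyz": [0,0.005,-0.022],"dr": [0.2,0,-0.3],"hand": 0.0},{"xyz": [0,0.004,-0.022],"dr": [0,0,-0.3],"hand": 0.0},{"xyz": [0,0.004,-0.02],"dr": [0,0,-0.3],"hand": 0.0},{"xyz": [0,0,-0.012],"dr": [0,0,-0.3],"hand": 0.0}]}}

```text
clock: 11.08
tool_pos: [523.9, -108.0, 124.3]
tcp_rot: [-0.3, 0.954, -0.018, 0.007]
contact_force: [0.4, -0.5, -2.4]
gripper_width: 9.8
```

```bash
python3 n2.py; python3 - <<'E'
from h import *
f=grab('top','top10');g=grab('scene','scene10')
P=pts(f);
for u,v in [(285,185)]:print(P[v,u])
cv2.imwrite('pics/c10.png',np.hstack([cv2.resize(f['img'][100:300,200:400],(400,400)),cv2.resize(g['img'][100:300,120:320],(400,400))]))
E
```

```text
clock 11.0833 p [ 523.9 -108.   124.3] dp [  4.1 226.  -67.7] drot [ 0.16  0.11 -0.1 ]
j [-0.66  0.58  1.45  0.49  1.5   0.82] F [ 0.4 -0.5 -2.4] w 9.8
[559.99355176  58.23280017  67.53534578]
```

View pics/c10.png

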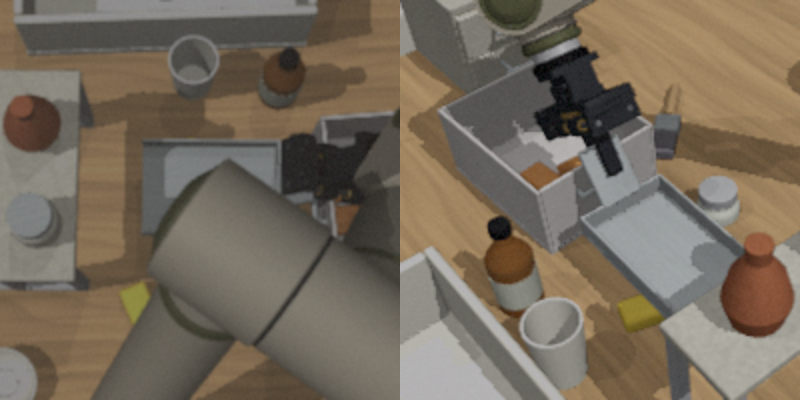

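```bash
python3 - <<'E'
from h import *
for n,reg in(('top10',(170,215,270,300)),('scene10',(215,245,230,260))):
    f=load(n);P=pts(f);a,b,c,d=reg
    q=P[a:b,c:d].reshape(-1,3);q=q[(q[:,2]>50)&(q[:,2]<85)&(abs(q[:,0]-520)<55)&(q[:,1]<90)&(q[:,1]>-70)]
    A=np.c_[q[:,0]-520,q[:,1],np.ones(len(q))];s=np.linalg.lstsq(A,q[:,2],rcond=None)[0]
    res=q[:,2]-A@s;k=abs(res)<4;s=np.linalg.lstsq(A[k],q[k,2],rcond=None)[0];print(n,len(q),k.sum(),s)
# open edge in top view
f=load('top10');img=cv2.resize(f['img'][150:240,260:360],None,fx=8,fy=6.5,interpolation=cv2.INTER_CUBIC);cv2.imwrite('pics/c10b.png',img)
E
```

```text
top10 537 492 [-4.89011887e-04 -6.31778898e-03  7.07164072e+01]
scene10 677 677 [-1.48151294e-03 -1.44812618e-03  6.95377875e+01]
```

View pics/c10b.png

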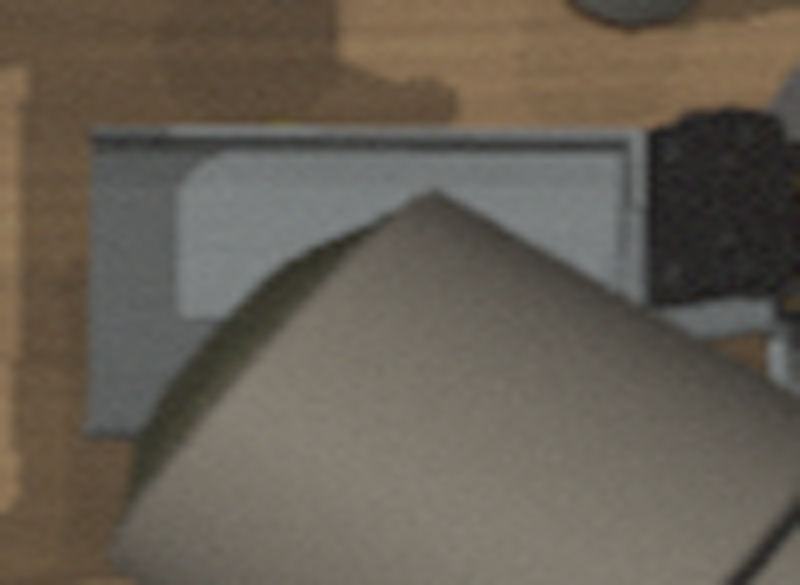

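```bash
python3 - <<'E'
from h import *
f=load('top10')
c=lambda u,v,h: ray(f,260+u/8-.5,150+v/6.5-.5,h).round(1)
a=c(94,129,98);b=c(646,129,98);d=c(87,434,70);e=c(94,140,70)
print(a,b,d,e,np.degrees(np.arctan2(a[1]-b[1],a[0]-b[0])),np.degrees(np.arctan2(-(d-a)[0],(d-a)[1])),np.linalg.norm(a-b))
E
```

```text
[598.5  94.8  98. ] [592.5 -94.7  98. ] [472.3 101.3  70. ] [600.8  95.7  70. ] 88.18649146083408 87.05155494045964 189.59496301326152
```

Call:
{"method": "arm_command", "body": {"increments": [{"xyz": [0,0.01,-0.002],"dr": [0,0,0],"hand": 0.0},{"xyz": [0,0.016,-0.003],"dr": [0,0,0],"hand": 0.0},{"xyz": [0,0.018,-0.002],"dr": [0,0,0],"hand": 0.0},{"xyz": [0,0.018,0],"dr": [0,0,0],"hand": 0.0},{"xyz": [0,0.018,0],"dr": [0,0,0],"hand": 0.0},{"xyz": [0.001,0.018,0],"dr": [0,0,0],"hand": 0.0},{"xyz": [0.001,0.018,0],"dr": [0,0,0],"hand": 0.0},{"xyz": [0.001,0.018,0],"dr": [0,0,0],"hand": 0.0},{"xyz": [0.001,0.018,0],"dr": [0,0,0],"hand": 0.0},{"xyz": [0,0.018,-0.01],"dr": [0,0,0],"hand": 0.0},{"xyz": [0,0.018,-0.012],"dr": [0,0,0],"hand": 0.0},{"xyz": [0,0.014,-0.01],"dr": [0,0,0],"hand": 0.0}]}}

```text
clock: 12.18
tool_pos: [527.4, 97.1, 87.3]
tcp_rot: [-0.299, 0.954, -0.017, 0.008]
contact_force: [0.8, -0.3, -2.5]
gripper_width: 9.5
```

```bash
python3 n2.py; python3 - <<'E'
from h import *
f=grab('top','top11');g=grab('scene','scene11')
cv2.imwrite('pics/c11.png',np.hstack([cv2.resize(f['img'][120:270,160:310],(400,400)),cv2.resize(g['img'][180:380,220:420],(400,400))]))
E
```

```text
clock 12.1833 p [527.4  97.1  87.3] dp [  0.6  20.9 -30.7] drot [ 0.23  0.24 -0.2 ]
j [-0.31  0.57  1.64  0.63  1.2   0.98] F [ 0.8 -0.3 -2.5] w 9.5
```

View pics/c11.png

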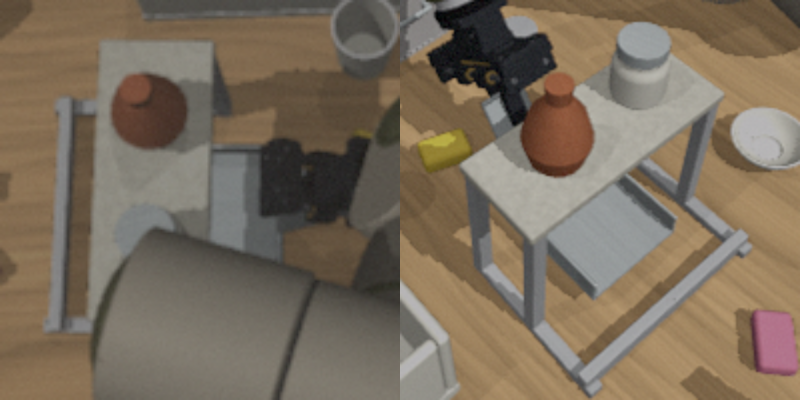

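Lower it to the counter, about 25 mm short of home.

Call:
{"method": "arm_command", "body": {"increments": [{"xyz": [0,0.007,-0.008],"dr": [0,0,0],"hand": 0.0},{"xyz": [0,0.007,-0.007],"dr": [0,0,0],"hand": 0.0},{"xyz": [0,0.004,-0.005],"dr": [0,0,0],"hand": 0.0},{"xyz": [0,0,-0.004],"dr": [0,0,0],"hand": 0.0},{"xyz": [0,0,-0.002],"dr": [0,0,0],"hand": 0.0},{"xyz": [0,0,-0.001],"dr": [0,0,0],"hand": 0.0},{"xyz": [0,0,0],"dr": [0,0,0],"hand": 0.0}]}}

```text
clock: 12.87
tool_pos: [527.9, 112.4, 59.6]
tcp_rot: [-0.299, 0.954, -0.018, 0.007]
contact_force: [0.5, 0.2, -2.9]
gripper_width: 9.6
```

```bash
python3 n2.py
```

```text
clock 12.8667 p [527.9 112.4  59.6] dp [ 0.1  5.6 -3. ] drot [ 0.23  0.15 -0.07]
j [-0.28  0.61  1.66  0.66  1.13  0.96] F [ 0.5  0.2 -2.9] w 9.6
```

Call:
{"method": "arm_command", "body": {"increments": [{"xyz": [0,0.004,-0.001],"dr": [0,0,0],"hand": 0.0},{"xyz": [0,0.004,-0.001],"dr": [0,0,0],"hand": 0.0},{"xyz": [0,0.002,-0.0005],"dr": [0,0,0],"hand": 0.0},{"xyz": [0,0,0],"dr": [0,0,0],"hand": 0.0},{"xyz": [0,0,0],"dr": [0,0,0],"hand": 0.0}]}}

```text
clock: 13.28
tool_pos: [527.7, 123.1, 57.4]
tcp_rot: [-0.299, 0.954, -0.018, 0.007]
contact_force: [-0.2, 0.2, -2.4]
gripper_width: 9.6
```

```bash
python3 n2.py;  python3 - <<'E'
from h import *
g=grab('scene','scene12');P=pts(g)
cv2.imwrite('pics/c12.png',cv2.resize(g['img'][240:380,270:430],None,fx=5,fy=4.2,interpolation=cv2.INTER_CUBIC))
E
```

```text
clock 13.2833 p [527.7 123.1  57.4] dp [ 0.3 -5.1 -0.8] drot [ 0.21  0.15 -0.13]
j [-0.26  0.61  1.67  0.67  1.12  0.96] F [-0.2  0.2 -2.4] w 9.6
```

View pics/c12.png

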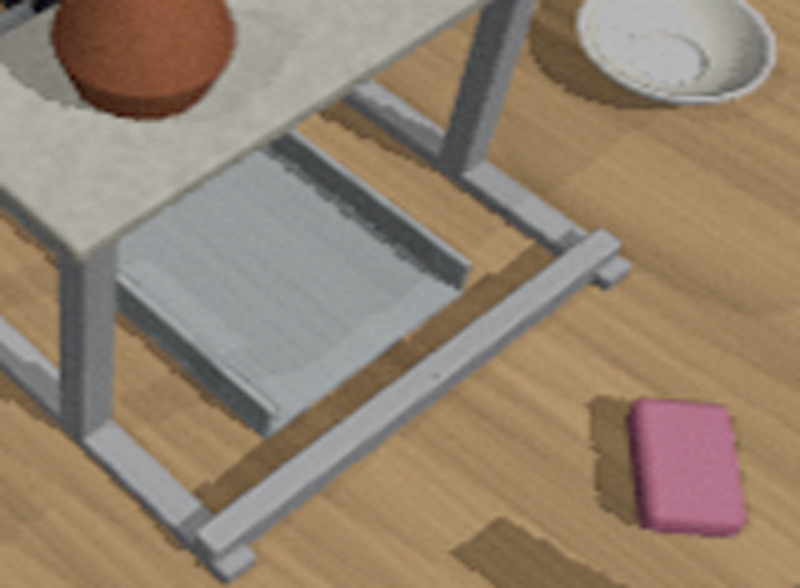

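Call:
{"method": "arm_command", "body": {"increments": [{"xyz": [0,0,-0.001],"dr": [0,0,0],"hand": 0.0},{"xyz": [0,0,-0.001],"dr": [0,0,0],"hand": 0.0},{"xyz": [0,0,0],"dr": [0,0,0],"hand": 0.0}]}}

```text
clock: 13.58
tool_pos: [527.9, 122.8, 56.7]
tcp_rot: [-0.3, 0.954, -0.018, 0.007]
contact_force: [-3.1, -3.5, 11.5]
gripper_width: 9.7
```

Call:
{"method": "arm_command", "body": {"increments": [{"xyz": [0,0,0.0007],"dr": [0,0,0],"hand": 0.0},{"xyz": [0,0.002,0],"dr": [0,0,0],"hand": 0.0},{"xyz": [0,0.003,0],"dr": [0,0,0],"hand": 0.0},{"xyz": [0,0.003,0],"dr": [0,0,0],"hand": 0.0},{"xyz": [0,0.003,0],"dr": [0,0,0],"hand": 0.0},{"xyz": [0.0005,0.002,0],"dr": [0,0,0],"hand": 0.0},{"xyz": [0,0,0],"dr": [0,0,0],"hand": 0.0}]}}

```text
clock: 14.17
tool_pos: [528.9, 135.9, 56.7]
tcp_rot: [-0.299, 0.954, -0.018, 0.008]
contact_force: [1.3, -1.0, 5.0]
gripper_width: 9.8
```

```bash
python3 n2.py;  python3 - <<'E'
from h import *
g=grab('scene','scene13');f=grab('top','top13');P=pts(f)
a=cv2.resize(g['img'][240:380,270:430],(400,350),interpolation=cv2.INTER_CUBIC);b=cv2.resize(f['img'][110:250,170:330],(400,350),interpolation=cv2.INTER_CUBIC)
cv2.imwrite('pics/c13.png',np.hstack([a,b]))
E
```

```text
clock 14.1667 p [528.9 135.9  56.7] dp [ -0.9 -17.9  -0.1] drot [ 0.19  0.24 -0.06]
j [-0.24  0.62  1.67  0.68  1.1   0.98] F [ 1.3 -1.   5. ] w 9.8
```

View pics/c13.png

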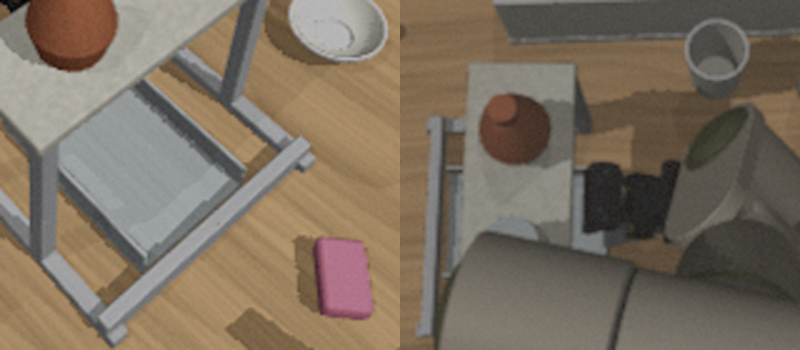

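Call:
{"method": "arm_command", "body": {"increments": [{"xyz": [0,0.0015,0],"dr": [0,0,0],"hand": 0.0},{"xyz": [0,0.0015,0],"dr": [0,0,0],"hand": 0.0},{"xyz": [0,0.0015,0],"dr": [0,0,0],"hand": 0.0},{"xyz": [0,0,0],"dr": [0,0,0],"hand": 0.0}]}}

```text
clock: 14.6
tool_pos: [529.0, 140.1, 56.7]
tcp_rot: [-0.299, 0.954, -0.018, 0.008]
contact_force: [1.6, -2.4, 5.0]
gripper_width: 9.7
```

Call:
{"method": "arm_command", "body": {"increments": [{"xyz": [0,0.001,0],"dr": [0,0,0],"hand": 0.0},{"xyz": [0,0.001,0],"dr": [0,0,0],"hand": 0.0},{"xyz": [0,0,0],"dr": [0,0,0],"hand": 0.0}]}}

```text
clock: 14.85
tool_pos: [529.0, 142.0, 56.7]
tcp_rot: [-0.299, 0.954, -0.018, 0.008]
contact_force: [0.7, -3.7, 4.5]
gripper_width: 9.5
```

```bash
python3 n2.py;  python3 - <<'E'
from h import *
g=grab('scene','scene14');f=grab('top','top14');P=pts(f)
a=cv2.resize(g['img'][270:370,290:400],(400,364),interpolation=cv2.INTER_CUBIC);b=cv2.resize(f['img'][150:250,170:280],(400,364),interpolation=cv2.INTER_CUBIC)
cv2.imwrite('pics/c14.png',np.hstack([a,b]))
E
```

```text
clock 14.85 p [529.  142.   56.7] dp [ -1.  -24.   -0.1] drot [ 0.21  0.26 -0.04]
j [-0.23  0.62  1.67  0.68  1.1   0.99] F [ 0.7 -3.7  4.5] w 9.5
```

View pics/c14.png

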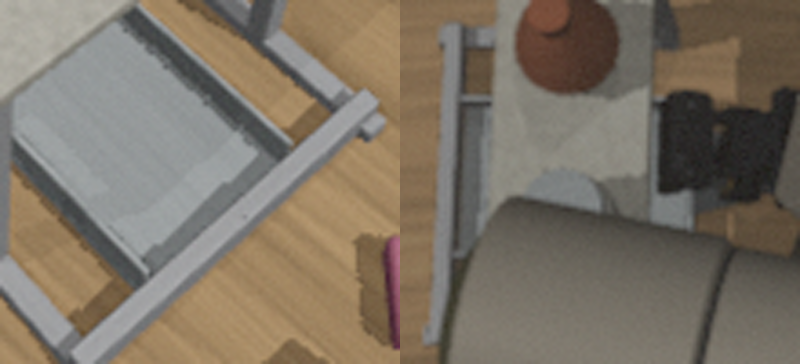

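Nearly home. I'll push in tiny steps until the force rises.

Call:
{"method": "arm_command", "body": {"increments": [{"xyz": [0,0.001,0],"dr": [0,0,0],"hand": 0.0},{"xyz": [0,0,0],"dr": [0,0,0],"hand": 0.0},{"xyz": [0,0.001,0],"dr": [0,0,0],"hand": 0.0},{"xyz": [0,0,0],"dr": [0,0,0],"hand": 0.0}]}}

```text
clock: 15.28
tool_pos: [529.3, 143.3, 56.6]
tcp_rot: [-0.299, 0.954, -0.018, 0.008]
contact_force: [-0.4, -9.6, 7.9]
gripper_width: 9.8
```

Call:
{"method": "arm_command", "body": {"increments": [{"xyz": [0,0.0006,0],"dr": [0,0,0],"hand": 0.0},{"xyz": [0,0,0],"dr": [0,0,0],"hand": 0.0}]}}

```text
clock: 15.45
tool_pos: [529.3, 143.3, 56.6]
tcp_rot: [-0.298, 0.954, -0.018, 0.009]
contact_force: [-1.1, -14.0, 8.6]
gripper_width: 9.6
```

```bash
python3 n2.py;  python3 - <<'E'
from h import *
g=grab('scene','scene15');f=grab('top','top15');P=pts(f)
a=cv2.resize(g['img'][270:370,290:400],(400,364),interpolation=cv2.INTER_CUBIC);b=cv2.resize(f['img'][150:250,170:280],(400,364),interpolation=cv2.INTER_CUBIC)
cv2.imwrite('pics/c15.png',np.hstack([a,b]))
E
```

```text
clock 15.45 p [529.3 143.3  56.6] dp [ -1.3 -25.3  -0. ] drot [ 0.33  0.3  -0.01]
j [-0.22  0.62  1.66  0.68  1.09  0.99] F [ -1.1 -14.    8.6] w 9.6
```

View pics/c15.png

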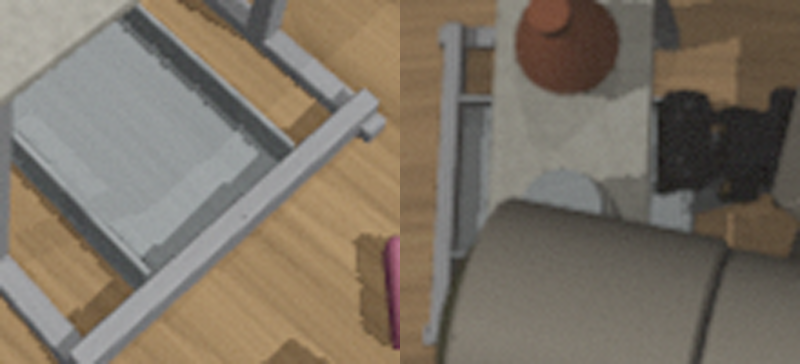

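Call:
{"method": "arm_command", "body": {"increments": [{"xyz": [0,-0.0006,0.0004],"dr": [0,0,0],"hand": 0.0},{"xyz": [0,0,0],"dr": [0,0,0],"hand": 0.03},{"xyz": [0,0,0],"dr": [0,0,0],"hand": 0.03},{"xyz": [0,0,0],"dr": [0,0,0],"hand": 0.03},{"xyz": [0,0,0],"dr": [0,0,0],"hand": 0.03}]}}

```text
clock: 15.97
tool_pos: [528.1, 144.5, 56.2]
tcp_rot: [-0.299, 0.954, -0.018, 0.007]
contact_force: [-0.1, -0.6, -0.7]
gripper_width: 29.8
```

```bash
python3 n2.py;  python3 - <<'E'
from h import *
g=grab('scene','scene16');f=grab('top','top16');P=pts(f)
a=cv2.resize(g['img'][270:370,290:400],(400,364),interpolation=cv2.INTER_CUBIC);b=cv2.resize(f['img'][150:250,200:310],(400,364),interpolation=cv2.INTER_CUBIC)
cv2.imwrite('pics/c16.png',np.hstack([a,b]))
sub=P[170:212,240:275];m=sub[...,2]>120;print(np.nanmax(sub[m][:,1]),sub[m][sub[m][:,1]>140].round(0)[:10])
E
```

```text
clock 15.9667 p [528.1 144.5  56.2] dp [ -0.1 -26.5   0.4] drot [ 0.23  0.14 -0.13]
j [-0.22  0.62  1.67  0.68  1.1   0.99] F [-0.1 -0.6 -0.7] w 29.8
175.43883278731101 [[561. 156. 192.]
 [560. 153. 196.]
 [561. 167. 185.]
 [560. 164. 189.]
 [559. 161. 193.]
 [558. 158. 194.]
 [559. 156. 192.]
 [558. 153. 195.]
 [559. 151. 190.]
 [559. 149. 189.]]
```

View pics/c16.png

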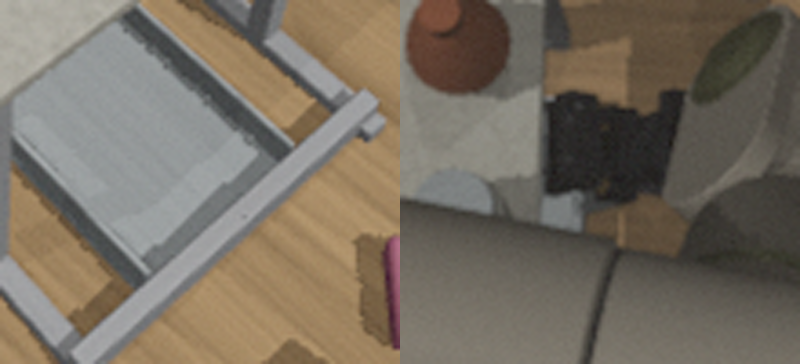

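Call:
{"method": "arm_command", "body": {"increments": [{"xyz": [0,-0.005,0.0025],"dr": [0,0,0],"hand": 0.03},{"xyz": [0,-0.006,0.0065],"dr": [0,0,0],"hand": 0.03},{"xyz": [0,-0.007,0.0098],"dr": [0,0,0],"hand": 0.03},{"xyz": [0,-0.007,0.0098],"dr": [0,0,0],"hand": 0.03},{"xyz": [0,-0.007,0.0098],"dr": [0,0,0],"hand": 0.03},{"xyz": [0,-0.007,0.0098],"dr": [0,0,0],"hand": 0.03},{"xyz": [0,-0.009,0.0127],"dr": [0,0,0],"hand": 0.03},{"xyz": [0,-0.012,0.016],"dr": [0,0,0],"hand": 0.03},{"xyz": [0,-0.02,0.01],"dr": [0,0,0],"hand": 0.03},{"xyz": [0,-0.02,0.01],"dr": [0,0,0],"hand": 0.03},{"xyz": [0,-0.02,0.01],"dr": [0,0,0],"hand": 0.03},{"xyz": [0,-0.02,0.01],"dr": [0,0,0],"hand": 0.03}]}}

```text
clock: 17.07
tool_pos: [527.9, 2.7, 174.4]
tcp_rot: [-0.299, 0.954, -0.018, 0.007]
contact_force: [0.3, -0.0, -0.2]
gripper_width: 30.0
```

Call:
{"method": "arm_command", "body": {"increments": [{"xyz": [0,-0.03,0.015],"dr": [0,0,0],"hand": 0.03},{"xyz": [0,-0.03,0.015],"dr": [0,0,0],"hand": 0.03},{"xyz": [0,-0.03,0.015],"dr": [0,0,0],"hand": 0.03},{"xyz": [-0.02,-0.03,0.015],"dr": [0,0,0],"hand": 0.03},{"xyz": [-0.02,-0.03,0.015],"dr": [0,0,0],"hand": 0.03},{"xyz": [-0.02,-0.03,0.015],"dr": [0,0,0],"hand": 0.03},{"xyz": [-0.02,-0.03,0.01],"dr": [0,0,0],"hand": 0.03},{"xyz": [-0.02,-0.03,0],"dr": [0,0,0],"hand": 0.03},{"xyz": [-0.02,-0.03,0],"dr": [0,0,0],"hand": 0.03},{"xyz": [-0.02,-0.03,0],"dr": [0,0,0],"hand": 0.03},{"xyz": [-0.02,-0.03,0],"dr": [0,0,0],"hand": 0.03},{"xyz": [0,0,0],"dr": [0,0,0],"hand": 0.03}]}}

```text
clock: 18.07
tool_pos: [365.1, -330.3, 273.1]
tcp_rot: [-0.298, 0.954, -0.021, 0.007]
contact_force: [-0.5, -0.3, -0.9]
gripper_width: 29.8
```

```bash
python3 n2.py;  python3 - <<'E'
from h import *
g=grab('scene','scene17');f=grab('top','top17');P=pts(f)
a=cv2.resize(g['img'],(400,300));b=cv2.resize(f['img'],(400,300))
c=cv2.resize(g['img'][270:370,290:400],(400,300),interpolation=cv2.INTER_CUBIC);d=cv2.resize(f['img'][150:255,160:300],(400,300),interpolation=cv2.INTER_CUBIC)
cv2.imwrite('pics/c17.png',np.vstack([np.hstack([a,b]),np.hstack([c,d])]))
E
```

```text
clock 18.0667 p [ 365.1 -330.3  273.1] dp [ 162.9  448.3 -216.5] drot [0.3  0.07 0.26]
j [-1.12  0.46  1.19  0.31  2.02  0.55] F [-0.5 -0.3 -0.9] w 29.8
```

View pics/c17.png

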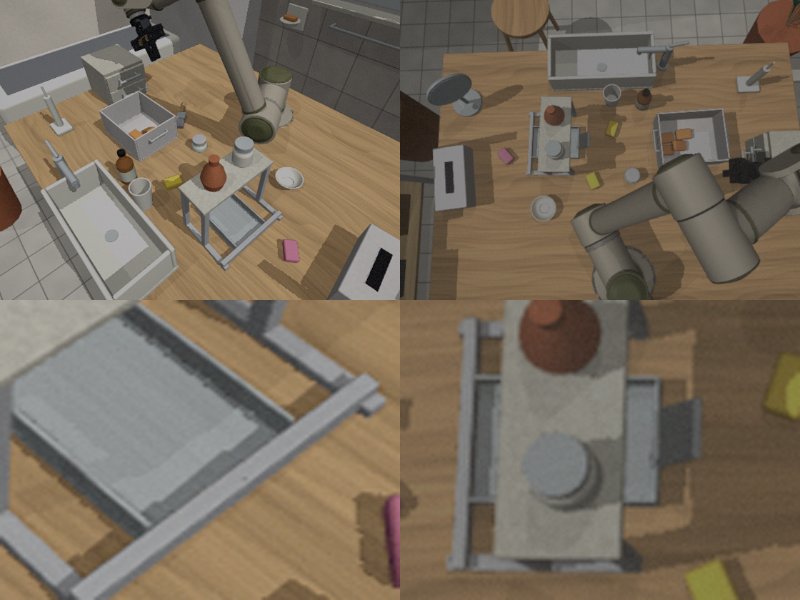

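```bash
python3 - <<'E'
from h import *
f=load('top17');P=pts(f);f0=load('top0')
s=400/140
c=lambda u,v,h: ray(f,160+(u-400)/s-.5,150+(v-300)/s-.5,h).round(1)
a=c(660,378,32);b=c(657,503,32);print(a,b,(a+b)/2)
q=P[165:230,240:285].reshape(-1,3);q=q[(q[:,2]>40)&(q[:,2]<96)&(abs(q[:,0]-528)<36)&(q[:,1]<185)];ctr=q.mean(0);n=np.linalg.svd(q-ctr)[2][2];n*=np.sign(n[2]);print(len(q),ctr,n,np.degrees(np.arctan2(n[1],n[0])),np.degrees(np.arcsin(n[2])))
# shelf frame x of tray rear wall
x=np.array([.041,.999]);print('tray rear x in riser',((a+b)/2-[532.5,255.2,32])[:2]@x)
d=cv2.absdiff(f['img'],f0['img']).max(2)
for nme,(u0,u1,v0,v1) in dict(jar=(198,232,190,225),vase=(198,232,145,178),tum=(282,312,115,152),lot=(325,355,120,158),cream=(312,338,232,262),dish=(180,222,272,312)).items(): print(nme,np.median(d[v0:v1,u0:u1]),np.percentile(d[v0:v1,u0:u1],95))
g=load('scene17');g0=load('scene0');
for n_,F in(('top',f),('scene',g)):
    Q=pts(F);h=cv2.cvtColor(F['img'],cv2.COLOR_BGR2HSV);m=(h[...,0]>5)&(h[...,0]<15)&(h[...,1]>140)&(h[...,2]>80)&(abs(Q[...,0]-523)<90)&(abs(Q[...,1]+275)<115);print(n_,m.sum(),np.nanmin(Q[m],0),np.nanmax(Q[m],0))
cv2.imwrite('pics/c17b.png',np.hstack([cv2.resize(f['img'][140:250,345:465],(400,366)),cv2.resize(g['img'][110:230,130:270],(400,366))]))
E
```

```text
[595.3 157.5  32. ] [467.4 162.6  32. ] [531.35 160.05  32.  ]
308 [528.40271481 137.59577551  71.54789417] [0.02284485 0.79533941 0.60573372] 88.35472278435415 37.281658144631415
tray rear x in riser -95.10199999999998
jar 2.0 5.0
vase 3.0 6.0
tum 3.0 5.0
lot 3.0 7.0
cream 2.0 5.0
dish 2.0 5.0
top 5 [ 473.25409198 -235.36123155   22.49404901] [ 545.51094076 -181.98159346   56.79930863]
scene 28 [ 503.72478808 -280.61598992   20.95469032] [ 572.93609989 -220.78464483   60.79556326]
```

View pics/c17b.png

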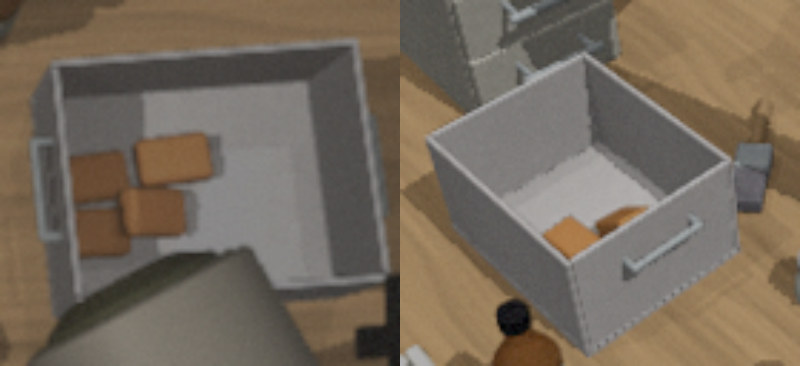

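```bash
python3 -c "
from plant import r
print(r.close_job())"
```

```text
the job is handed in; nothing more can be done
None
```

The job is done and handed in at about 18 s of the 72 s allowed. I gripped the tray by its tab, lifted it out with all four bars on, and tipped them into the white collecting bin. I then put the tray back flat, pushed it to the stop (about 14 N at most on the wrist), let go and backed away.

What the last checks showed:
- **Bars:** all four are in the bin. The highest point I measured on them is about 60 mm, below the 120 mm rim.
- **Tray:** its rear wall is at x −95 mm in the shelf frame, so the open edge is at about 95 mm against the stop face at 96 mm. It is square to the shelf to within about 0.7°. The flatness was measured in mid-carry (under 0.01 rad) and only judged by eye once it was down.
- **Bystanders:** the jar, vase, tumbler, lotion, cream and dish match their first pictures. The brush I only checked by eye; it looks unmoved. The tool force was near zero after release.

- **Refused call:** one early arm call was refused because its rows were missing fields. It moved nothing, and I sent it again complete.
- **Orange mask:** it caught few pixels of the bars in the bin, so the count of four is from viewing the enlarged picture.
- **Handle tab:** its fitted lean came out at 37° instead of 35°, as it did at the start, so I put that down to measurement.

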